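Stack the empty specimen tray on the loaded one

TASK

Clear some bench space: stack the empty grey tray squarely on top of the tray with the stones, turned so that its pull lip is at the opposite end from the lower tray's lip; that way its feet stand on the ledges just inside the lower rim instead of nesting down onto the stones. Set it down gently until it is fully seated and level, let go, and leave the tray with the stones and everything else on the bench where it stands.

Things in the scene. Friction and masses are not known exactly. Their poses are not given: they have to be found in the camera images.
- empty_tray: The EMPTY grey plastic stack-nest tray, 0.13-0.23 kg, open on top: mouth 160 x 68 mm outside, 52 mm tall; its top 14 mm is an upright rim band (68 mm across: grip it there from above, at mid-length). A pull lip sticks out at one short end. Origin: centre of the underside, at mid-mouth (lip not counted); x along the length to the lip, y across, z up. Starts upright on the bench, facing any way.
- stone_tray: The same kind of tray, same size and frame, holding nine rough STONES (fixed in it, none over 13 mm above its underside), 0.40-0.65 kg, upright on the bench, facing any way, left or right of the empty one. A tray set on it with lips at opposite ends stacks: its underside 40 mm above this one's, about 6 mm play each way. With lips at the same end it nests: it sinks in, to 15-30 mm, often askew.
- empty_tray_lip (a point): On the empty tray's pull lip (48 mm wide, 3 mm thick, sticking out 21 mm at rim height), at x = 90, y = 0, z = 50 mm in its frame: shows which way it faces. Under each tray are two hollow feet on each long side, off-centre along it (x = 57 and -23 mm); the bottom is 144 mm long, 50 mm wide over the feet.
- stone_tray_lip (a point): On the pull lip of the tray with stones (same lip), at x = 90, y = 0, z = 50 mm in its frame. Inside each tray's mouth, 12 mm below the rim, ledges run along both long sides except over its own feet: the feet of a reversed tray stand on them, inside the rim (155 x 63 mm inside).
- jar: Bystander: a closed glass jar, 48 mm across, 55 mm tall, standing between the trays' places. Origin under its centre.
- tweezers: Bystander: dark steel tweezers, 130 mm long, 10 mm high, lying flat between the trays' places. Origin under its centre.
- loupe: Bystander: a folded eyeglass loupe, 62 mm long, 22 mm high, between the trays' places. Origin under its centre.
- dish: Bystander: a shallow glass dish, 80 mm across, 18 mm high, at the back. Origin under its centre.
- tape_measure: Bystander: a round tape measure, 54 mm across, 21 mm high, on the left. Origin under its centre.
- stone_case: Bystander: a closed white case, 102 x 77 x 36 mm, on the right. Origin under its centre.
Mind the look-alikes: they are no part of the job. What is shaped like the empty_tray but pink or yellow is not meant. Leave any blue look-alike of the stone_tray alone.

How it is judged:
At the end, for the whole second after the job is handed in: The empty tray rests on the other tray's ledges, lips at opposite ends: underside 37 to 44 mm above the lower underside, centred within 8 mm, both level within 3 degrees and at rest; the lower tray flat on the bench within 30 mm of its start (z of empty_tray in the frame of stone_tray between 0.037 and 0.044 m and x of empty_tray in the frame of stone_tray between -0.008 and 0.008 m and y of empty_tray in the frame of stone_tray between -0.008 and 0.008 m and x of empty_tray_lip in the frame of stone_tray below -0.07 m and angle between each of empty_tray, stone_tray's own z axis and vertical below 0.06 rad and height (world z) of stone_tray below 0.008 m and distance of stone_tray from where it was at the start of the episode below 0.03 m and linear speed of each of empty_tray, stone_tray below 0.02 m/s); the robot touches nothing.
It fails at once if the tray with stones is pushed more than 30 mm from its place (distance of stone_tray from where it was at the start of the episode above 0.03 m).
It fails at once if the tray with stones is tipped by more than about 14 degrees (angle between stone_tray's own z axis and vertical above 0.25 rad).
It fails at once if the empty tray is slammed or pressed onto the tray with stones (over 60 N) (contact force between empty_tray and stone_tray above 60 N).
It fails at once if a bystander is moved more than 30 mm (distance of any of jar, tweezers, loupe, dish, tape_measure, stone_case from where it was at the start of the episode above 0.03 m).
It also fails if it takes over 35 s, if anything falls off the work surface, if the arm or the gripper's body presses on something with over 40 N, if the wrist force passes 120 N, or if a joint passes its speed limit or range.

ROBOT

A 7-joint arm with a two-finger parallel gripper is mounted at the origin on the work surface. World frame = base frame: x ahead of the robot, y to its left, z up, the work surface at z = 0. Lengths are in m, angles in rad, forces in N, time in s.
With the tool pointing down it reaches from about 0.4 to 0.875 m from the base axis. Payload 19.3 kg.
Tool frame: the origin (TCP) lies on the centre line of the jaws, within the pads' length; the fingertips stand 14 mm ahead of it and the grasp point (between the pads) lies 5 mm behind it; y points along the fingers, x is the direction in which the jaws open and shut, and the axes are right-handed (so a half turn about y gives the same grasp; the last joint's range is limited). The gripper opens to 85 mm and grips with 20 to 120 N. Pads are 22 mm wide; open, the fingers measure 114 mm over their backs; the gripper's body (76 mm by 85 mm) begins 54 mm behind the grasp point. The pads swing forward as they close: fully open they stand 13 mm farther back than shut.
Start: joints at [-1.238, 0.521, -0.036, 1.599, 0.021, 1.021, -0.113], TCP at [0.245, 0.575, 0.245] pointing down, gripper open.
Joint ranges: [-2.91, 2.91], [-0.3, 2.13], [-1.5, 1.42], [0.17, 2.43], [-1.26, 4.41], [0.16, 1.93], [-2.52, 2.52]. Speed limits (rad/s): [1.89, 1.89, 2.39, 2.39, 3.01, 3.01, 3.01].

INTERFACE

Orientations are given as [roll, pitch, yaw] about the fixed x, y, z axes, in that order (R = Rz(yaw) Ry(pitch) Rx(roll)).
In Python, from workcell import monitor, grab_frame, workorder gives the robot as it stands.
- The arm moves only by the tool drive_tool, never from a script. Its argument "steps" is one flat list of numbers, 5 for each row, row after row: the finger opening in mm, from 0 to 85.4, then the shift along the world's x, y, z in mm, then the turn about the world's z in degrees. In form: [fingers, tx, ty, tz, twist, fingers, tx, ty, tz, twist, ...]. A call has exactly 5 rows; each row shifts and turns the commanded pose from where the row before left it; what a row does not reach is not made up. A row lasts 1/12 s, in which the tool goes at most 41.7 mm and 7.16 degrees, less where a joint would pass 70% of its speed; a pose out of reach is approached as far as the arm can. A call is refused whole if a number of a shift passes 41.7 or a number of a turn 7.16, either way. A call with a gripper value outside its range is refused whole. The fingers move at their own pace and stop on an object; "grip_force" is the grip in N (left out, the last holds). Time passes only in rows, so rows that do not move let the fingers close, or fill a call up. It gives the time, the measured TCP pose, the force and the opening at its end, in the units of the state.
- monitor.observe(): the state, without advancing time (a new reading comes with each control period).
- grab_frame(name): name is "scene" or "top" or "wrist"; returns a dict with "frame" (384x512x3 uint8, red, green, blue), "vertical_fov" (degrees; the focal length in pixels is half the picture's height over the tangent of half this angle, whatever the lens; pixels are square), "cx", "cy" (the principal point, pixels), "k1" (the pictures are not rectified: a ray, as slopes to the right and down, at radius r is drawn at 1 + k1 r^2 times it, then the intrinsics apply), "xyz" and "orientation" of the camera in the world. Camera axes: x right, y down, z forward; pixel columns grow to the right and rows downward; lengths in m; the calibration is good to about 2 mm. A picture is of the moment at which its call begins. There is no depth.
- workorder.job_done(): hands the job in, once; it reports no verdict.
The state is a dict: "clock": time; "qpos": joint angles; "qd": joint speeds; "joint_efforts": joint torques, N m; "position": TCP position; "tool_rot": TCP orientation; "force": force on the tool from outside, world axes, zero at the start; "moment": the same for the moment, N m; "grip_width": finger opening in m.
Only numpy, scipy, OpenCV 4.12 (cv2) and the standard library are available. Lean on these libraries where they do the work, as an engineer would, in place of code of your own. Each camera call takes 0.05 s, during which the arm holds its last target. There are 200 camera calls.

## Working session

There is one attempt and no reset: what is moved stays moved. The work goes in short steps, Python scripts to look and compute and a tool call to move; the robot and the scene stay as the last step left them, time stands still between calls to the robot, and variables do not carry over. Pictures are saved under pics/ and viewed, about 8 in all and at most 12, crops included, and the job is handed in when it is done.

Besides the shell and the picture viewer there is one more tool, called after "Emit:" as name(argument=value, ...), one argument or row to a line, values as JSON. drive_tool: Moves the arm, as the interface text tells. Its arguments: {"type":"object","properties":{"steps":{"type":"array"},"grip_force":{"type":"number"}},"required":["steps"]}

```bash
mkdir -p pics
cat > h.py <<'E'
import numpy as np, cv2
from scipy.spatial.transform import Rotation as R
from workcell import monitor, grab_frame, workorder
def rot(o):
    o=np.array(o,float)
    if o.shape==(3,3): return o
    return R.from_euler('xyz',o).as_matrix() if o.size==3 else R.from_quat(o).as_matrix()
def ray(f,uv):
    h=f["frame"].shape[0]; fl=h/2/np.tan(np.radians(f["vertical_fov"])/2)
    K=np.array([[fl,0,f["cx"]],[0,fl,f["cy"]],[0,0,1]])
    d=(np.atleast_2d(np.array(uv,float))-[f["cx"],f["cy"]])/fl
    s=d.copy()
    for _ in range(20): s=d/(1+f["k1"]*(s**2).sum(1,keepdims=True))
    return np.c_[s,np.ones(len(s))]@rot(f["orientation"]).T
def toz(f,uv,z):
    r=ray(f,uv); c=np.array(f["xyz"]); return c+r*((z-c[2])/r[:,2:])
def proj(f,P):
    h=f["frame"].shape[0]; fl=h/2/np.tan(np.radians(f["vertical_fov"])/2)
    q=(np.atleast_2d(P)-np.array(f["xyz"]))@rot(f["orientation"]); s=q[:,:2]/q[:,2:]
    return s*(1+f["k1"]*(s**2).sum(1,keepdims=True))*fl+[f["cx"],f["cy"]]
E
python3 - <<'E'
from h import *
import pickle
for n in ("top","scene"):
    f=grab_frame(n); pickle.dump(f,open(n+".pkl","wb"))
    cv2.imwrite(f"pics/{n}0.png",cv2.resize(f["frame"][:,:,::-1],(800,600),interpolation=cv2.INTER_CUBIC))
    print(n,{k:v for k,v in f.items() if k!="frame"})
print(monitor.observe())
E
```

```text
top {'vertical_fov': 48.86080323062559, 'cx': 258.71804001502505, 'cy': 192.70828480175197, 'k1': -0.06713405413238684, 'xyz': array([0.31026819, 0.01722047, 1.17134941]), 'orientation': array([-2.92268733, -0.00414837, -1.56311193])}
scene {'vertical_fov': 43.769007281826376, 'cx': 257.3263072332094, 'cy': 183.70092861108088, 'k1': -0.03540071811985315, 'xyz': array([ 0.98815587, -0.73540203,  1.22247096]), 'orientation': array([-2.50547581, -0.00250594,  0.54620976])}
{'clock': 0.1, 'qpos': array([-1.23818989,  0.52195435, -0.0363345 ,  1.59989707,  0.02119189,
        1.02112506, -0.11283331]), 'qd': array([-9.23904977e-05, -2.68193461e-03,  1.61941675e-03, -7.98578585e-04,
       -1.63975886e-04,  2.73964182e-05, -6.61994147e-04]), 'joint_efforts': array([ 3.00362182e-03, -9.28483486e+01,  1.98366769e+00, -3.70524359e+01,
        1.81101967e-02,  5.49240576e-03, -2.92772006e-05]), 'position': array([0.24491863, 0.57471998, 0.24480255]), 'tool_rot': array([-1.57085534e+00,  9.97495847e-04,  1.16794649e+00]), 'force': array([-0.3232235 ,  1.58915718, -0.29488919]), 'moment': array([ 0.00504306, -0.02543864,  0.0264234 ]), 'grip_width': 0.08526424487767024}
```

View pics/top0.png

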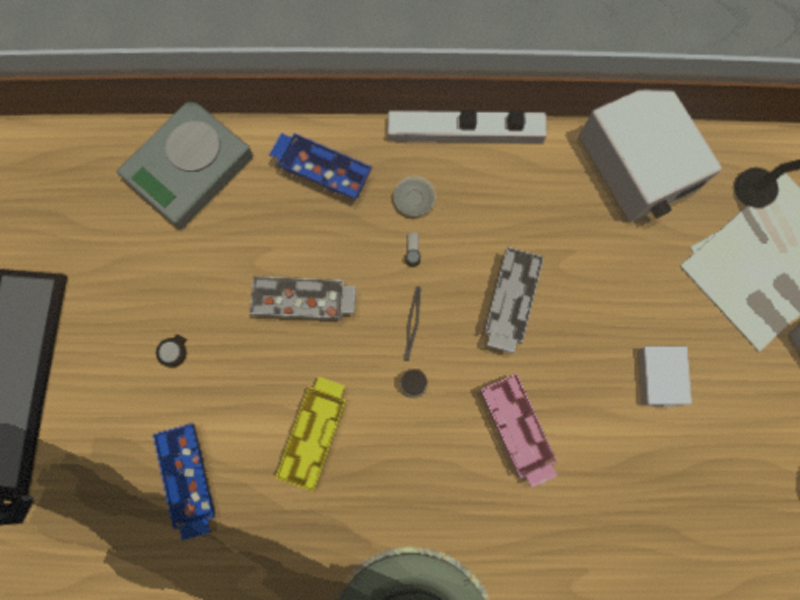

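View pics/scene0.png

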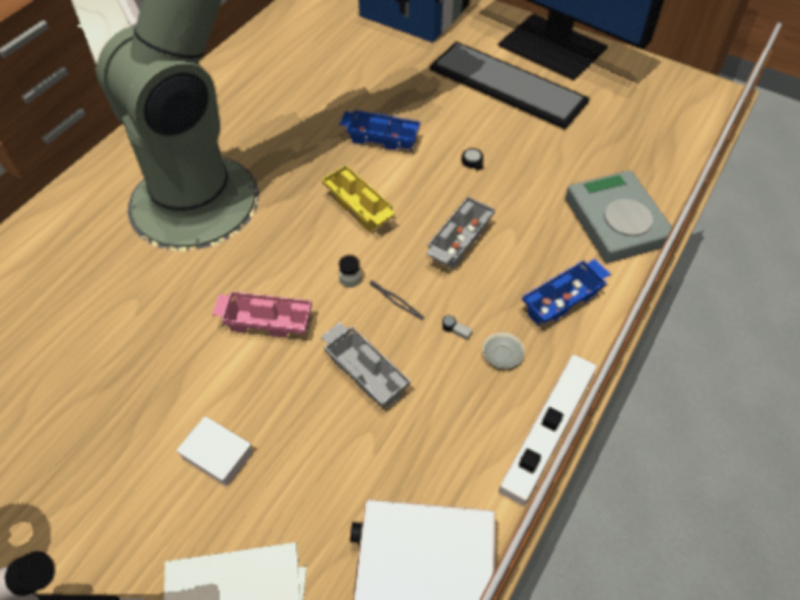

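The top view shows the stone tray at about (300,300) with its lip to the right (-y). The empty grey tray is at about (513,300) with its lip down-left (-x), at about (500,342). The scene view agrees. Next I measure both.

```bash
cat > m.py <<'E'
from h import *
import pickle
f=pickle.load(open("top.pkl","rb")); im=f["frame"]
hsv=cv2.cvtColor(im,cv2.COLOR_RGB2HSV)
out=im[:,:,::-1].copy()
for n,(x0,y0,x1,y1) in dict(stone=(240,262,365,335),empty=(472,236,556,362)).items():
    b=[int(v/1.5625) for v in (x0,y0,x1,y1)]
    m=np.zeros(im.shape[:2],np.uint8)
    m[b[1]:b[3],b[0]:b[2]]=(hsv[b[1]:b[3],b[0]:b[2],1]<75)*255
    m=cv2.morphologyEx(m,cv2.MORPH_CLOSE,np.ones((7,7)))
    c=max(cv2.findContours(m,cv2.RETR_EXTERNAL,cv2.CHAIN_APPROX_NONE)[0],key=cv2.contourArea)
    cv2.drawContours(out,[c],-1,(0,255,0),1)
    P=toz(f,c[:,0,:].astype(float),0.05)[:,:2].astype(np.float32)
    r=cv2.minAreaRect(P); print(n,r,"\n",cv2.boxPoints(r).round(4))
a=cv2.resize(out[145:235,150:235],None,fx=4.5,fy=4.5); b=cv2.resize(out[145:235,295:365],None,fx=4.5,fy=4.5)
cv2.imwrite("pics/m.png",np.hstack([a,b]))
for n,z,p in (("jar",.055,(413,382)),("tweez",.01,(412,323)),("loupe",.02,(413,250)),("yellow",.05,(313,435)),("pink",.05,(517,430)),("tape",.02,(171,350)),
  ("stone_lip",.052,(349,300)),("empty_lip",.052,(500,342))): print(n,toz(f,np.array(p)/1.5625,z).round(3))
E
python3 m.py
```

```text
stone ((0.5649464130401611, 0.19208838045597076), (0.1825072169303894, 0.07096386700868607), 87.75196075439453) 
 [[0.5259 0.1023]
 [0.5968 0.0995]
 [0.604  0.2819]
 [0.5331 0.2847]]
empty ((0.5650366544723511, -0.17361173033714294), (0.06955220550298691, 0.18382257223129272), 74.38833618164062) 
 [[ 0.4672 -0.1824]
 [ 0.6442 -0.2318]
 [ 0.6629 -0.1649]
 [ 0.4859 -0.1154]]
jar [[ 0.419 -0.001  0.055]]
tweez [[0.529 0.    0.01 ]]
loupe [[ 0.662 -0.001  0.02 ]]
yellow [[0.329 0.165 0.05 ]]
pink [[ 0.34  -0.176  0.05 ]]
tape [[0.474 0.427 0.02 ]]
stone_lip [[0.56  0.11  0.052]]
empty_lip [[ 0.489 -0.15   0.052]]
```

View pics/m.png

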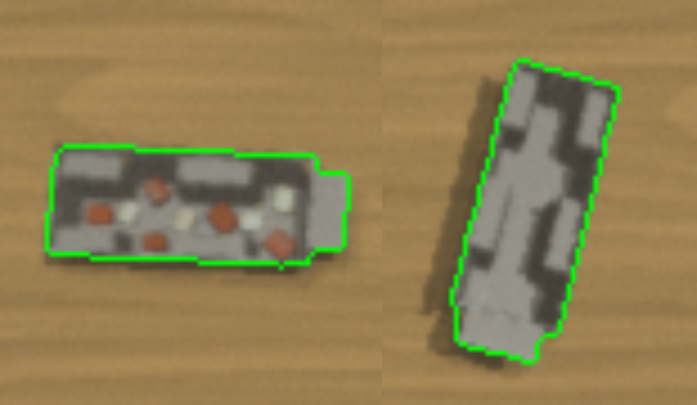

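The mask outlines fit both trays. I set out, passing the stone tray for a closer look on the way.

Emit:
drive_tool(
  steps=[85, 22, -33, 0, 0, 85, 25, -33, 0, 1.5, 85, 25, -33, 0, 1.5, 85, 25, -33, 0, 1.5, 85, 25, -33, 0, 1.5],
)

```text
clock: 0.52
position: [0.3677, 0.4082, 0.2451]
tool_rot: [-1.571, 0.0, 1.274]
force: [1.1, 0.7, -0.3]
grip_width: 0.0848
```

Emit:
drive_tool(
  steps=[85, 25, -33, 0, 1.5, 85, 25, -33, 0, 0, 85, 25, -33, 0, 0, 85, 25, -33, 0, 0, 85, 20, -25, 0, 0],
)

```text
clock: 0.93
position: [0.4885, 0.2497, 0.2453]
tool_rot: [-1.571, 0.001, 1.297]
force: [0.2, 0.5, -0.3]
grip_width: 0.0847
```

Run:
```python
from h import *
import pickle
f=grab_frame("wrist"); pickle.dump(f,open("w1.pkl","wb"))
cv2.imwrite("pics/w1.png",f["frame"][:,:,::-1])
print({k:v for k,v in f.items() if k!="frame"}); s=monitor.observe();print(s["clock"],s["position"],s["tool_rot"],s["qpos"])
```

```text
{'vertical_fov': 65.8229270235854, 'cx': 255.56029437503042, 'cy': 192.52870465059618, 'k1': -0.04369276961683383, 'xyz': array([0.41836055, 0.26814045, 0.37293324]), 'orientation': array([2.85121211e+00, 2.18476916e-04, 1.29756830e+00])}
0.9833 [0.49192544 0.24479476 0.24527714] [-1.57322206  0.00234687  1.29135645] [-0.58994684  0.40148562  0.02455936  1.80316794 -0.007724    0.93721316
  0.72859374]
```

View pics/w1.png

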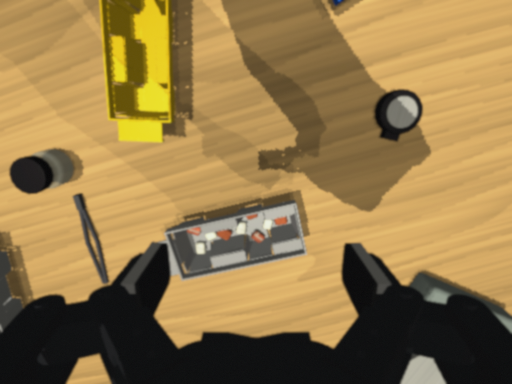

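The wrist view shows the stone tray whole, with rim corners about (166,233), (298,203), (304,253) and (183,277) and its lip on the left. I measure it here and drive on to the empty tray.

```bash
cat > m2.py <<'E'
from h import *
import pickle
def meas(f,box,z=0.051,smax=75):
    im=f["frame"]; hsv=cv2.cvtColor(cv2.GaussianBlur(im,(3,3),0),cv2.COLOR_RGB2HSV); x0,y0,x1,y1=box
    m=np.zeros(im.shape[:2],np.uint8); m[y0:y1,x0:x1]=(hsv[y0:y1,x0:x1,1]<smax)*255
    m=cv2.morphologyEx(m,cv2.MORPH_CLOSE,np.ones((7,7)))
    c=max(cv2.findContours(m,cv2.RETR_EXTERNAL,cv2.CHAIN_APPROX_NONE)[0],key=cv2.contourArea)
    P=toz(f,c[:,0,:].astype(float),z)[:,:2].astype(np.float32); r=cv2.minAreaRect(P)
    o=im[:,:,::-1].copy(); cv2.drawContours(o,[c],-1,(0,255,0),1)
    return r,o[y0:y1,x0:x1],P
if __name__=="__main__":
    f=pickle.load(open("w1.pkl","rb")); r,o,P=meas(f,(150,190,320,290)); print(r)
    cv2.imwrite("pics/m2.png",cv2.resize(o,None,fx=4,fy=4))
    print(toz(f,[(166,233),(298,203),(304,253),(183,277)],.052).round(4))
E
python3 m2.py
```

```text
((0.5627096891403198, 0.18110758066177368), (0.07875879108905792, 0.20506852865219116), 0.07220389693975449)
[[0.5302 0.1267 0.052 ]
 [0.5358 0.2855 0.052 ]
 [0.5997 0.2779 0.052 ]
 [0.5919 0.1258 0.052 ]]
```

View pics/m2.png

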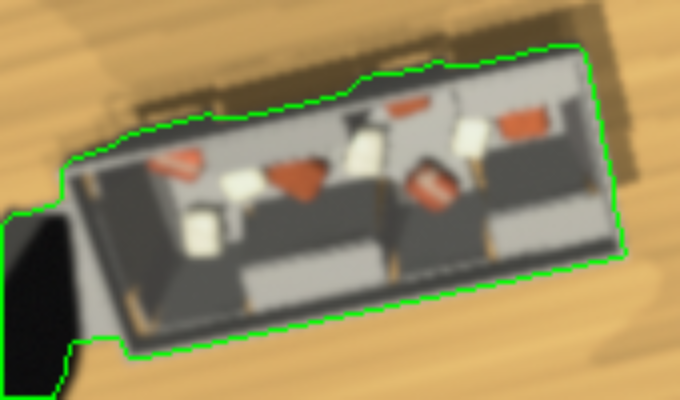

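Emit:
drive_tool(
  steps=[85, 4, -41, 0, 0, 85, 4, -41, 0, 0, 85, 4, -41, 0, 0, 85, 4, -41, 0, 0, 85, 4, -41, 0, 0],
)

```text
clock: 1.4
position: [0.5067, 0.0461, 0.2452]
tool_rot: [-1.571, 0.0, 1.299]
force: [0.6, 0.1, 0.5]
grip_width: 0.0849
```

Emit:
drive_tool(
  steps=[85, 4, -41, 0, 0, 85, 4, -41, 0, 0, 85, 4, -41, 0, 0, 85, 4, -41, 0, 0, 85, 4, -10, 0, 0],
)

```text
clock: 1.82
position: [0.5261, -0.1327, 0.2453]
tool_rot: [-1.571, 0.002, 1.292]
force: [0.2, -0.3, 0.3]
grip_width: 0.0852
```

Run:
```python
from h import *
import pickle
f=grab_frame("wrist"); pickle.dump(f,open("w2.pkl","wb"))
cv2.imwrite("pics/w2.png",f["frame"][:,:,::-1])
print(f["xyz"],f["orientation"]); s=monitor.observe();print(s["clock"],s["position"],s["tool_rot"],s["qpos"])
```

```text
[ 0.4561454  -0.11367574  0.37297438] [2.85122836e+00 1.85725239e-03 1.29314024e+00]
1.8667 [ 0.52696367 -0.13167184  0.245153  ] [-1.57119372  0.0018865   1.29255431] [ 0.02927057  0.39463518  0.13993271  1.82384381 -0.06467255  0.92742303
  1.4899493 ]
```

View pics/w2.png

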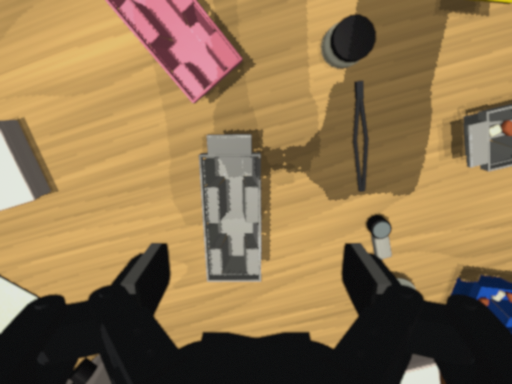

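Compute both from the rim corners in the close views: the stone tray's near rim edge from the crop, and the empty tray from the w2 corners (202,155), (260,153), (261,279) and (208,279), lip at (230,145).

Run:
```python
from h import *
import pickle
def fit(f,c,lipfirst):
    P=toz(f,c,.052)[:,:2]; (a,b,d,e)=P  # a,b lip end; d,e far end
    ax=(a+b-d-e)/2; print("corners",P.round(4).tolist()); print("c",P.mean(0).round(4),"yaw",np.degrees(np.arctan2(ax[1],ax[0])).round(2),"L",np.linalg.norm(ax).round(4),"W",np.linalg.norm(a-b).round(4),np.linalg.norm(d-e).round(4))
f=pickle.load(open("w1.pkl","rb")); q=np.array([(70,172),(130,352),(622,252),(585,52)])/4+[150,190]; fit(f,q,1)
f=pickle.load(open("w2.pkl","rb")); fit(f,[(201.5,155),(260.5,152.5),(260.5,279.5),(208,279.5)],1)
im=f["frame"][130:290,190:275,::-1]
cv2.imwrite("pics/w2c.png",cv2.resize(im,None,fx=3.75,fy=3.75,interpolation=cv2.INTER_CUBIC))
```

```text
corners [[0.5307, 0.1284], [0.593, 0.1247], [0.6002, 0.2797], [0.5352, 0.2836]]
c [0.5648 0.2041] yaw -92.17 L 0.1552 W 0.0624 0.0651
corners [[0.491, -0.1855], [0.506, -0.1229], [0.6584, -0.1656], [0.6407, -0.2285]]
c [ 0.574  -0.1756] yaw 164.19 L 0.157 W 0.0644 0.0653
```

View pics/w2c.png

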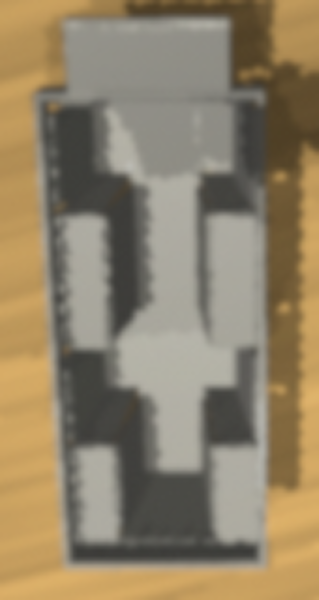

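Emit:
drive_tool(
  steps=[85.4, 20, -18, -10, 0.2, 85.4, 19, -18, -20, 0, 85.4, 8, -8, -35, 0, 85.4, 0, 0, -35, 0, 85.4, 0, 0, -25, 0],
)

```text
clock: 2.28
position: [0.5733, -0.1699, 0.1171]
tool_rot: [-1.568, 0.0, 1.302]
force: [0.3, -0.3, -0.3]
grip_width: 0.0856
```

Run:
```python
from h import *
s=monitor.observe();print(s["clock"],s["position"],np.degrees(s["tool_rot"]),s["force"],s["grip_width"])
f=grab_frame("wrist"); cv2.imwrite("pics/w3.png",f["frame"][:,:,::-1])
```

```text
2.2833 [ 0.57327115 -0.16985404  0.11713564] [-8.98635981e+01  7.80116972e-03  7.45910266e+01] [ 0.28140503 -0.3466069  -0.30107535] 0.0856364806028586
```

View pics/w3.png

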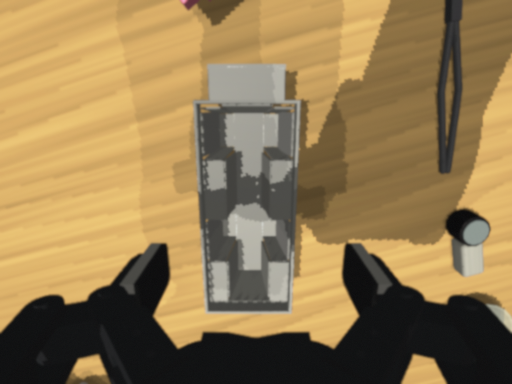

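Run:
```python
from h import *
f=grab_frame("wrist"); P=toz(f,[(194.5,102),(299,102),(291,311.5),(207,311.5)],.052)[:,:2]
ax=P[0]+P[1]-P[2]-P[3]; s=monitor.observe()
print(P.mean(0).round(4),np.degrees(np.arctan2(ax[1],ax[0])),np.linalg.norm(ax)/2,s["position"],np.degrees(s["tool_rot"][2]))
```

```text
[ 0.5712 -0.1755] 164.83108719991745 0.15212106525854674 [ 0.57187534 -0.16902947  0.11642363] 74.63761830077034
```

Emit:
drive_tool(
  steps=[85.4, 1, -6, -10, 0, 85.4, 0, 0, -25, 0, 85.4, 0, 0, -25, 0, 85.4, 0, 0, -15, 0, 85.4, 0, 0, 0, 0],
)

```text
clock: 2.8
position: [0.5746, -0.176, 0.044]
tool_rot: [-1.569, 0.0, 1.303]
force: [0.1, -0.5, 0.1]
grip_width: 0.0856
```

Emit:
drive_tool(
  steps=[64, 0, 0, 0, 0, 60, 0, 0, 0, 0, 55, 0, 0, 0, 0, 50, 0, 0, 0, 0, 50, 0, 0, 0, 0],
  grip_force=35,
)

```text
clock: 3.22
position: [0.5761, -0.1764, 0.0473]
tool_rot: [-1.574, -0.0, 1.302]
force: [-1.7, 0.5, 10.0]
grip_width: 0.0673
```

Emit:
drive_tool(
  steps=[50, 0, 0, 0, 0, 50, 0, 0, 5, 0, 50, 0, 0, 10, 0, 50, 0, 0, 15, 0, 50, 0, 0, 0, 0],
)

```text
clock: 3.63
position: [0.5765, -0.1765, 0.0787]
tool_rot: [-1.575, -0.0, 1.302]
force: [1.0, 0.3, 0.1]
grip_width: 0.0668
```

Emit:
drive_tool(
  steps=[50, 0, 0, 20, 0, 50, 0, 0, 25, 0, 50, 0, 0, 25, 0, 50, 0, 0, 10, 0, 50, 0, 0, 0, 0],
)

```text
clock: 4.05
position: [0.5762, -0.1764, 0.1578]
tool_rot: [-1.575, -0.0, 1.302]
force: [0.1, -0.0, -1.8]
grip_width: 0.0667
```

Run:
```python
from h import *
s=monitor.observe();print(s["clock"],s["position"],np.degrees(s["tool_rot"]),s["force"],s["moment"],s["grip_width"])
f=grab_frame("wrist"); g=grab_frame("scene")
import pickle; pickle.dump(f,open("w4.pkl","wb")); pickle.dump(g,open("s4.pkl","wb"))
u=proj(g,s["position"])[0]; print(u)
x,y=int(u[0]),int(u[1]); c=g["frame"][max(0,y-70):y+90,max(0,x-90):x+90]
c=cv2.resize(c,(432,384)); cv2.imwrite("pics/w4.png",np.hstack([f["frame"][:,140:],c])[:,:,::-1])
```

```text
4.05 [ 0.57616482 -0.17636992  0.15776667] [-9.02361048e+01 -1.54084238e-02  7.46151011e+01] [ 0.10396064 -0.04504322 -1.78518253] [ 0.00728917 -0.0053677   0.02624639] 0.06667828289376493
[233.06976523 212.36460606]
```

View pics/w4.png

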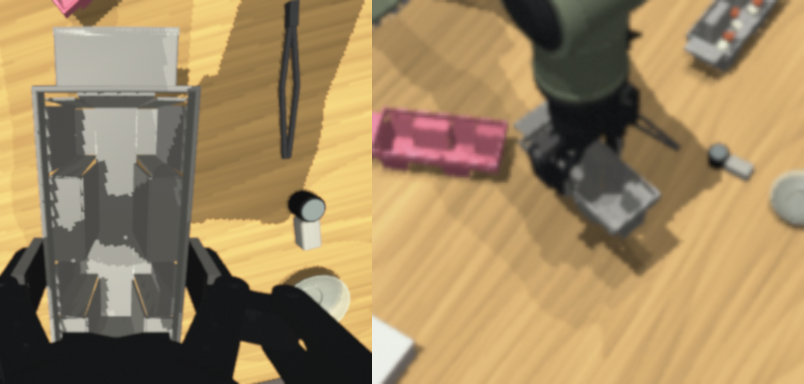

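The tray is held level and the force reads -1.8 N. In the wrist view its lip-end rim corners are at about (174,91) and (339,89). From these I work out its pose in the hand.

Run:
```python
from h import *
import pickle
f=pickle.load(open("w4.pkl","rb")); p=np.array([.57616,-.17637]); th=np.radians(74.615); ex=np.array([np.cos(th),np.sin(th)]); lip=np.array([-ex[1],ex[0]])
for z in (.155,.158,.161,.164,.167):
    P=toz(f,[(173.5,91),(339.5,88.5),(194,32),(319,30)],z)[:,:2]; m=(P[0]+P[1])/2
    d=P[1]-P[0]
    print(z,"W",np.linalg.norm(d).round(4),"lipW",np.linalg.norm(P[3]-P[2]).round(4),"along lip",((m-p)@lip).round(4),"across",((m-p)@ex).round(4),"yaw err",np.degrees(np.arctan2(d@lip,d@ex)).round(2), "lip tip",(((P[2]+P[3])/2-p)@lip).round(4))
```

```text
0.155 W 0.0694 lipW 0.0499 along lip 0.0785 across -0.0008 yaw err 0.87 lip tip 0.1009
0.158 W 0.0678 lipW 0.0487 along lip 0.0784 across -0.0008 yaw err 0.87 lip tip 0.1002
0.161 W 0.0662 lipW 0.0476 along lip 0.0782 across -0.0009 yaw err 0.87 lip tip 0.0996
0.164 W 0.0646 lipW 0.0464 along lip 0.0781 across -0.0009 yaw err 0.87 lip tip 0.099
0.167 W 0.063 lipW 0.0453 along lip 0.078 across -0.0009 yaw err 0.87 lip tip 0.0983
```

Emit:
drive_tool(
  steps=[50, 0, 8, 0, -2, 50, 0, 18, 0, -4, 50, -1, 28, 0, -6, 50, -1, 30, 0, -6, 50, -1, 30, 0, -6],
)

```text
clock: 4.57
position: [0.571, -0.0611, 0.1536]
tool_rot: [-1.569, 0.002, 0.877]
force: [1.2, 0.6, -2.4]
grip_width: 0.0669
```

Emit:
drive_tool(
  steps=[50, -1, 30, 0, -6, 50, -1, 30, 0, -6, 50, -1, 30, 0, -6, 50, -1, 30, 0, -6, 50, -1, 30, 0, -6],
)

```text
clock: 4.98
position: [0.5661, 0.0892, 0.1537]
tool_rot: [-1.571, 0.002, 0.355]
force: [1.5, -0.5, -2.9]
grip_width: 0.0671
```

Emit:
drive_tool(
  steps=[50, -1, 30, 0, -6, 50, -1, 30, 0, -6, 50, -1, 25, 0, -5, 50, 0, 20, 0, -4, 50, 0, 12, 0, -1.8],
)

```text
clock: 5.4
position: [0.5628, 0.2077, 0.1533]
tool_rot: [-1.572, 0.002, -0.04]
force: [0.4, -0.5, -1.0]
grip_width: 0.067
```

Emit:
drive_tool(
  steps=[50, 0, 0, 0, 0, 50, 0, 0, 0, 0, 50, 0, 0, 0, 0, 50, 0, 0, 0, 0, 50, 0, 0, 0, 0],
)

```text
clock: 5.82
position: [0.5641, 0.2039, 0.1551]
tool_rot: [-1.571, 0.0, -0.039]
force: [0.2, 0.2, -0.8]
grip_width: 0.0667
```

Run:
```python
from h import *
import pickle
s=monitor.observe();print(s["clock"],s["position"],np.degrees(s["tool_rot"]),s["force"],s["grip_width"])
f=grab_frame("wrist"); g=grab_frame("scene"); pickle.dump((f,g,s),open("w5.pkl","wb"))
u=proj(g,s["position"])[0]; x,y=int(u[0]),int(u[1]); c=cv2.resize(g["frame"][y-80:y+80,x-80:x+80],(384,384),interpolation=cv2.INTER_CUBIC); print(x-80,y-80)
cv2.imwrite("pics/w5.png",np.hstack([f["frame"][:,100:],c])[:,:,::-1])
```

```text
5.8167 [0.56410372 0.20385339 0.15512532] [-9.00186949e+01  1.31318489e-02 -2.23837116e+00] [ 0.22783625  0.19825465 -0.79694262] 0.06667449828586623
217 42
```

View pics/w5.png

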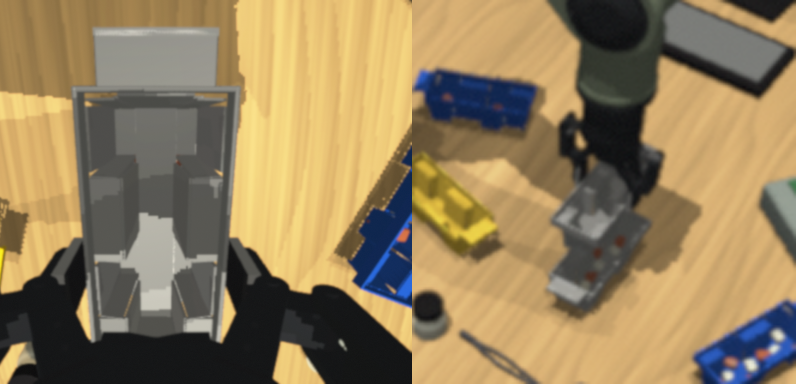

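The tray is held over the stone tray with lips at opposite ends, and the scene crop shows them aligned. I lower it, slowing down near contact.

Emit:
drive_tool(
  steps=[50, 1, 1, -8, 0, 50, 0, 0, -15, 0, 50, 0, 0, -15, 0, 50, 0, 0, -8, 0, 50, 0, 0, -2, 0],
)

```text
clock: 6.33
position: [0.5644, 0.2056, 0.1056]
tool_rot: [-1.572, 0.002, -0.038]
force: [-0.1, 0.4, -1.9]
grip_width: 0.0672
```

Emit:
drive_tool(
  steps=[50, 0, 0, -2, 0, 50, 0, 0, -2, 0, 50, 0, 0, -1, 0, 50, 0, 0, 0, 0, 50, 0, 0, 0, 0],
)

```text
clock: 6.75
position: [0.5652, 0.206, 0.1027]
tool_rot: [-1.57, -0.001, -0.038]
force: [0.3, 0.9, -1.6]
grip_width: 0.0668
```

Emit:
drive_tool(
  steps=[50, 0, -1, -2, 0, 50, 0, 0, -2, 0, 50, 0, 0, -1, 0, 50, 0, 0, -1, 0, 50, 0, 0, 0, 0],
)

```text
clock: 7.17
position: [0.5649, 0.2049, 0.096]
tool_rot: [-1.571, 0.0, -0.038]
force: [0.3, 0.2, -2.4]
grip_width: 0.0669
```

Emit:
drive_tool(
  steps=[50, 0, 0, -1, 0, 50, 0, 0, -1, 0, 50, 0, 0, -1, 0, 50, 0, 0, 0, 0, 50, 0, 0, 0, 0],
)

```text
clock: 7.58
position: [0.565, 0.205, 0.0932]
tool_rot: [-1.571, 0.0, -0.038]
force: [0.1, -0.0, -2.2]
grip_width: 0.0671
```

Emit:
drive_tool(
  steps=[50, 0, 0, -1, 0, 50, 0, 0, -1, 0, 50, 0, 0, 0, 0, 50, 0, 0, 0, 0, 50, 0, 0, 0, 0],
)

```text
clock: 8.0
position: [0.565, 0.2049, 0.0913]
tool_rot: [-1.571, 0.0, -0.038]
force: [0.7, -0.6, -1.7]
grip_width: 0.067
```

Emit:
drive_tool(
  steps=[50, 0, 0, -1, 0, 50, 0, 0, -1, 0, 50, 0, 0, 0, 0, 50, 0, 0, 0, 0, 50, 0, 0, 0, 0],
)

```text
clock: 8.42
position: [0.565, 0.205, 0.0893]
tool_rot: [-1.571, 0.0, -0.038]
force: [-0.9, 0.3, -1.2]
grip_width: 0.0668
```

Emit:
drive_tool(
  steps=[50, 0, 0, -1, 0, 50, 0, 0, -1, 0, 50, 0, 0, 0, 0, 50, 0, 0, 0, 0, 50, 0, 0, 0, 0],
)

```text
clock: 8.83
position: [0.5651, 0.205, 0.0874]
tool_rot: [-1.571, -0.0, -0.038]
force: [-0.2, 1.5, 2.1]
grip_width: 0.0667
```

Emit:
drive_tool(
  steps=[50, 0, 0, -1, 0, 50, 0, 0, 0, 0, 50, 0, 0, 0, 0, 50, 0, 0, 0, 0, 50, 0, 0, 0, 0],
)

```text
clock: 9.25
position: [0.5651, 0.2051, 0.0873]
tool_rot: [-1.57, -0.0, -0.038]
force: [-5.6, -0.7, 20.4]
grip_width: 0.0672
```

Contact is at TCP height 0.0873, which puts the underside about 40 mm above the bench: on the ledges. I ease off and release.

Emit:
drive_tool(
  steps=[50, 0, 0, 0.7, 0, 50, 0, 0, 0, 0, 66, 0, 0, 0, 0, 70, 0, 0, 0, 0, 76, 0, 0, 0, 0],
  grip_force=20,
)

```text
clock: 9.67
position: [0.565, 0.2049, 0.0869]
tool_rot: [-1.571, -0.0, -0.038]
force: [-0.4, -0.6, -0.7]
grip_width: 0.0762
```

Emit:
drive_tool(
  steps=[85, 0, 0, 0, 0, 85.4, 0, 0, 0, 0, 85.4, 0, 0, 0, 0, 85.4, 0, 0, 5, 0, 85.4, 0, 0, 8, 0],
)

```text
clock: 10.08
position: [0.5646, 0.2048, 0.0999]
tool_rot: [-1.571, 0.001, -0.038]
force: [-0.8, -0.0, -0.4]
grip_width: 0.085
```

Emit:
drive_tool(
  steps=[85.4, 0, 0, 25, 0, 85.4, 0, 0, 35, 0, 85.4, 0, 0, 40, 0, 85.4, 0, -10, 40, 0, 85.4, 0, -30, 25, 0],
)

```text
clock: 10.5
position: [0.5654, 0.1682, 0.2691]
tool_rot: [-1.568, -0.003, -0.033]
force: [1.2, 0.6, 0.5]
grip_width: 0.0855
```

Emit:
drive_tool(
  steps=[85.4, 0, -40, 0, 0, 85.4, 0, -40, 0, 0, 85.4, 0, -40, 0, 0, 85.4, 0, -40, 0, 0, 85.4, 0, 0, 0, 0],
)

```text
clock: 10.92
position: [0.5644, -0.0035, 0.2666]
tool_rot: [-1.573, -0.002, -0.047]
force: [-0.0, -0.6, -1.0]
grip_width: 0.085
```

Run:
```python
from h import *
import pickle
s=monitor.observe();print(s["clock"],s["position"],s["force"])
f=grab_frame("top"); g=grab_frame("scene"); pickle.dump((f,g),open("w6.pkl","wb"))
u=proj(f,[.565,.2,.06])[0].astype(int); v=proj(g,[.565,.2,.06])[0].astype(int); print(u,v)
a=cv2.resize(f["frame"][u[1]-40:u[1]+40,u[0]-40:u[0]+40],(400,400),interpolation=cv2.INTER_CUBIC)
b=cv2.resize(g["frame"][v[1]-40:v[1]+40,v[0]-40:v[0]+40],(400,400),interpolation=cv2.INTER_CUBIC)
cv2.imwrite("pics/w6.png",np.hstack([a,b])[:,:,::-1])
```

```text
10.9167 [ 0.56438956 -0.0035141   0.2666394 ] [-0.0463127  -0.63636571 -1.01482958]
[190 189] [294 143]
```

View pics/w6.png

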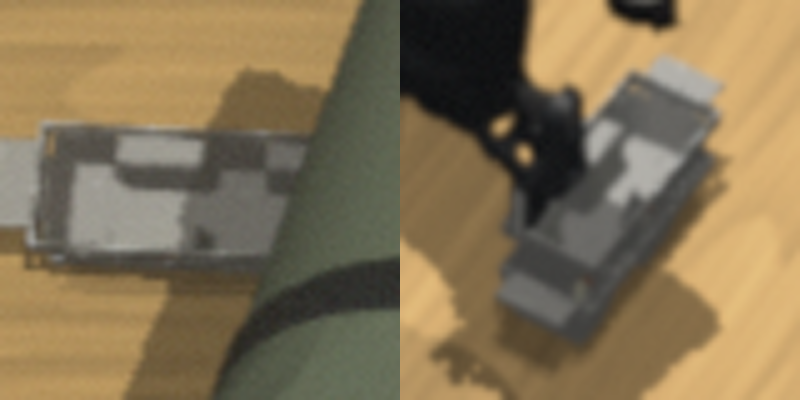

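The trays look stacked, lips at opposite ends and level. I clear the arm for one last numeric check (11 pictures viewed so far).

Emit:
drive_tool(
  steps=[85.4, 0, -40, 0, 0, 85.4, 0, -40, 0, 0, 85.4, 0, -40, 0, 0, 85.4, 0, -40, 0, 0, 85.4, 0, 0, 0, 0],
)

```text
clock: 11.43
position: [0.564, -0.1621, 0.2659]
tool_rot: [-1.574, -0.001, -0.045]
force: [-0.3, -0.6, -0.1]
grip_width: 0.0855
```

Run:
```python
from h import *
from m2 import meas
import pickle
f=grab_frame("top"); g=grab_frame("scene"); pickle.dump((f,g),open("w7.pkl","wb"))
r,o,P=meas(f,(135,165,235,215),z=.092); print(r)
# predicted outlines of both rims from the estimated poses
def rim(c,yaw,z):
    t=np.radians(yaw); a=np.array([np.cos(t),np.sin(t)]); b=np.array([-a[1],a[0]])
    return np.array([[*(np.array(c)+x*a+y*b),z] for x,y in [(.08,.034),(.08,-.034),(-.08,-.034),(-.08,.034)]])
out=[]
for h in (f,g):
    S=4; u=proj(h,[.565,.2,.06])[0].astype(int)-[50,50]
    im=cv2.resize(h["frame"][u[1]:u[1]+100,u[0]:u[0]+100],(400,400),interpolation=cv2.INTER_CUBIC)[:,:,::-1].copy()
    for Q,col in ((rim((.565,.2035),-92.2,.052),(0,0,255)),(rim((.565,.2035),87.8,.092),(0,255,0))):
        cv2.polylines(im,[((proj(h,Q)-u+.5)*4).astype(np.int32)],True,col,1)
    out.append(im)
cv2.imwrite("pics/w7.png",np.hstack(out))
```

```text
((0.5606352090835571, 0.20187079906463623), (0.20939601957798004, 0.07620912790298462), 87.76171112060547)
```

View pics/w7.png

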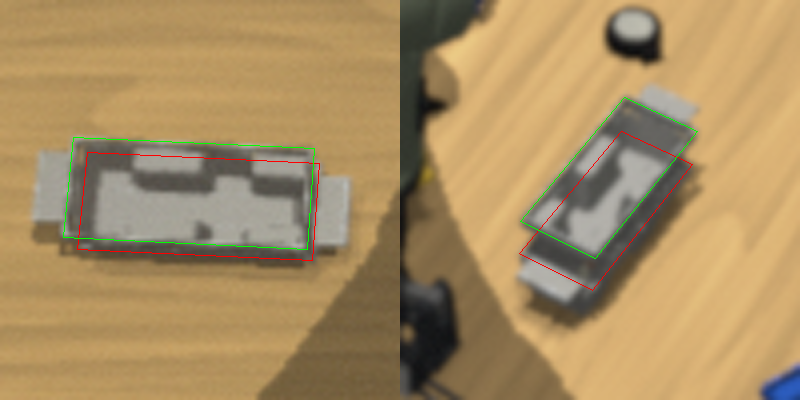

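Both rims match the expected stacked outlines in the two views: upper rim at z = 92 mm, lower at 52 mm. I hand in.

```bash
python3 -c "
from workcell import workorder
print(workorder.job_done())"
```

```text
the job is handed in; nothing more can be done
None
```

The empty grey tray is stacked on the stone tray with its lip at the opposite end. I let it go, backed the arm off, and handed the job in at about 11.5 s.

- **Seating:** It touched down at a tool height of 87.3 mm. By the grip height at pick-up, that puts its underside about 40 mm above the lower tray's, so on the ledges. The wrist force peaked at about 20 N in the readings, and I eased off before opening the fingers.
- **Last look:** In the top and scene views, the outlines expected for a stacked pair matched both rims to about 2 mm. The upper tray looked level, and the stone tray had not visibly moved. I did not measure the tilt or re-measure the other objects, but the only contacts I made were with the trays.
- **Disagreements:**
  - The wrist view of the held tray put its rim about 5 mm lower relative to the tool than the grip height did. The contact height agreed with the grip height.
  - While the fingers closed on the tray, the tool was pushed up a few millimetres with about 10 N.
  - The final colour mask only measured both trays and lips together, so it could not check the centring by itself.

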